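# Shift a locked cuvette shuttle to its reading position

### The arm

A 6-joint arm with a two-finger parallel gripper is mounted at the origin on a cart in front of the work surface, level with it; the furniture and walls round the work are solid. World frame = base frame: x ahead of the robot, y to its left, z up, the work surface at z = 0. Lengths are in mm, angles in rad, forces in N, time in s.
With the tool pointing down it reaches from about 325 to 750 mm from the base axis. Payload 7.6 kg.
Tool frame: the origin (TCP) lies at the very end of the fingers, on their centre line; the grasp point (between the pads) lies 19 mm behind it; z points along the fingers, y is the line along which they close (so a half turn about z gives the same grasp; the last joint's range is limited). The gripper opens to 85 mm and grips with 20 to 120 N. Pads are 22 mm wide; open, the fingers measure 114 mm over their backs; the gripper's body (76 mm by 85 mm) begins 54 mm behind the grasp point. The pads swing forward as they close: fully open they stand 13 mm farther back than shut.
Start: joints at [-1.217, 0.052, 1.401, -0, 1.689, -0.07], TCP at [215.92, -478.565, 231.323] pointing down, gripper open.
Joint ranges: [-2.9, 2.9], [-0.91, 2.17], [0.12, 2.37], [-1.06, 4.2], [0.26, 2.73], [-2.93, 2.93]. Speed limits (rad/s): [2.57, 2.57, 3.01, 3.14, 3.14, 3.14].

### API

Orientations are given as a unit quaternion [w, x, y, z].
In Python, from bench import arm gives the robot as it stands.
- The arm moves only by the tool carry_out, never from a script. Its argument "steps" is a list of rows, each an object of numbers: "dx", "dy", "dz": the shift along the tool's x, y, z in mm; "spin": the turn about the tool's z in rad; "fingers": the opening, from -1 (shut) to 1 (fully open). A call has 1 to 10 rows; each row shifts and turns the commanded pose from where the row before left it, along the tool's axes as they then stand; what a row does not reach is not made up. A row lasts 1/8 s, in which the tool goes at most 62.5 mm and 10.7 degrees, less where a joint would pass 70% of its speed; a pose out of reach is approached as far as the arm can. A call with a gripper value outside its range is refused whole. The fingers move at their own pace and stop on an object; "newtons" is the grip in N (left out, the last holds). Time passes only in rows, so rows that do not move let the fingers close. It gives the time, the measured TCP pose, the force, the opening and the grip force at its end, in the units of the state.
- arm.observe(): the state, without advancing time (a new reading comes with each control period).
- arm.capture(name): name is "scene" or "top" or "wrist"; returns the picture (384x512x3 uint8, red, green, blue); there is no depth.
- arm.camera_info(name): a dict with "mtx" (3x3 intrinsics, pixels), "R" (3x3) and "t" (3): a world point X has camera coordinates R X + t; the wrist camera has in their place "hand_eye" (4x4, takes a point from camera to tool coordinates, whose origin is the TCP and whose axes are the flange's). Camera axes: x right, y down, z forward; pixel columns grow to the right and rows downward; lengths in mm; the calibration is good to about 2 mm. A picture is of the moment at which its call begins: read the wrist's pose just before it. camera_info takes no time and is no camera call.
- arm.sign_off(): hands the job in; it is judged then, once.
The state is a dict: "time": time; "qpos": joint angles; "joint_velocities": joint speeds; "tau": joint torques, N m; "tcp_pos": TCP position; "tcp_rot": TCP orientation; "wrist_force": force on the tool from outside, world axes, zero at the start; "moment": the same for the moment, N m; "grip_width": opening from 0.0 (shut) to 1.0 (fully open); "grip_force": force on a finger pad.
Only numpy, scipy, OpenCV 4.12 (cv2) and the standard library are available. Lean on these libraries where they do the work, as an engineer would, in place of code of your own. Each camera call takes 0.05 s, during which the arm holds its last target. There are 200 camera calls.

### The job

Bring the cuvettes between the two black posts of the reading station: press the red lock key on the shuttle fully down with the fingertips and, keeping it down all the way, push the shuttle along its rail until it is right against the far end stop. Then let the key spring up and withdraw. Do not pick anything up, do not touch the cuvette block that rides on the shuttle, and leave the things standing around where they are.

Things in the scene. Friction and masses are not known exactly. Their poses are not given: they have to be found in the camera images.
- stage: Fixed grey base plate of a linear shuttle, 220 x 110 mm, 8 mm thick. Origin: centre of its underside, on the desk. Its x axis is the direction in which the shuttle must be pushed (away from the robot, straight or turned somewhat left or right), z is up. Aluminium end stops 38 mm high stand at both ends (x = -109 to -99 mm and +99 to +109 mm).
- station (a point): Reading station: point on the base midway between two black posts (lamp and detector), 50 mm above the desk. The posts are 62 mm high, 24 mm along the travel, 14 mm thick, centred 47 mm either side of the rail's centre line. The cuvette block is centred here when the shuttle is at the far stop.
- carriage (a joint): Position of the aluminium shuttle along the rail (m), growing along the stage's +x: 0 at the near end, 0.080 against the far end stop. It starts at 0. While the key is up a pin locks it (1.5 mm of play), at the start, at the far stop and every 10 mm between; with the key down it slides with 1 to 2 N and stays where it is left.
- shuttle (a point): Centre of the upper face of the shuttle's 118 x 60 mm aluminium slab, 30 mm above the desk; x axis as the stage's. Towards the robot it carries the nest with the cuvette block (centre at x = -27 mm), towards the far end a grey housing with the red key (centre at x = +27 mm) and beyond it the push plate.
- push_plate (a point): Grey upright plate on the shuttle beyond the red key, 44 mm wide, 6 mm thick; this point is the middle of its exposed face, 81 mm above the desk and 24 mm past the key's centre along the travel. The plate's top is 87 mm above the desk, 12 mm above the key: a finger on the key can bear against it to push.
- key_top (a point): Centre of the top of the red lock key, 75 mm above the desk when up. The key is a flat red block, 34 mm along the travel and 26 mm across, with small ribs; it moves with the shuttle and goes straight down.
- lock_key (a joint): How far the red key is pressed (m): 0 up, 0.006 fully down. Spring: 4 N to begin, 6.4 N at the bottom. The shuttle is free once it is 2.5 mm down; keep it well down (4 mm or more). It springs up when let go at the far stop.
- cuvettes_mid (a point): Centre of the loose dark foam block with two clear cuvettes, 50 mm along the travel, 32 mm across, 50 mm high overall, 25 mm above its underside. It stands in the shuttle's nest (walls 8 mm high) and rides along; its top is 80 mm above the desk and its far side about 29 mm from the key's centre. Not to be touched.
- brown_dropper: Brown dropper bottle with red bulb, 30 mm across, 97 mm high, loose, standing right of the stage. Origin: centre of its underside. Leave it.
- white_vial: White vial with blue cap, 26 mm across, 58 mm high, loose, standing left of the stage. Origin: centre of its underside. Leave it.
- red_stopper: Red rubber stopper, 24 mm across, 25 mm high, loose, farther to the right. Origin: centre of its underside. Leave it.
- slides: Brown wooden slide box, 66 x 89 x 31 mm, loose, farther to the right. Origin: centre of its underside. Leave it.

How it is judged (in metres and radians):
On the way, in this order (a step that is already met when the one before it is completed fails the run):
1. the key is pressed at least half down before the shuttle has moved (5 mm) (value of joint lock_key above 0.003 m and distance of shuttle from where it was at the start of the episode below 0.005 m), for 0.05 s.
2. the shuttle is against the far end stop (within 2 mm) with the key still down (2 mm or more) (value of joint carriage above 0.078 m and value of joint lock_key above 0.002 m), for 0.05 s.
At the end, for the whole second after the job is handed in: The shuttle stands against the far end stop (within 3 mm) at rest, the red key is up (within 1 mm), and the cuvette block stands upright (within 0.1 rad) in its nest on the shuttle (value of joint carriage above 0.077 m and value of joint lock_key below 0.001 m and velocity of joint carriage below 0.005 m/s and angle between cuvettes_mid's own z axis and vertical below 0.1 rad and horizontal distance between cuvettes_mid and shuttle below 0.033 m and height (world z) of cuvettes_mid between 0.052 and 0.059 m); the robot touches nothing.
It fails at once if the key came up (less than 1 mm down) while the shuttle was on its way, or the locked shuttle was forced (value of joint lock_key below 0.001 m and distance of shuttle from where it was at the start of the episode above 0.008 m and value of joint carriage below 0.077 m).
It fails at once if the cuvette block was touched by the robot (contact force between any of the fingers, the arm and cuvettes above 0.5 N).
It fails at once if the cuvette block was lifted or tipped (height (world z) of cuvettes_mid above 0.063 m or angle between cuvettes_mid's own z axis and vertical above 0.25 rad).
It fails at once if a thing standing around was moved more than 10 mm (distance of any of brown_dropper, white_vial, red_stopper, slides from where it was at the start of the episode above 0.01 m).
It also fails if it takes over 32 s, if anything falls off the work surface, if the arm or the gripper's body presses on something with over 40 N, if the wrist force passes 120 N, or if a joint passes its speed limit or range.

## Working session

There is one attempt and no reset: what is moved stays moved. The work goes in short steps, Python scripts to look and compute and a tool call to move; the robot and the scene stay as the last step left them, time stands still between calls to the robot, and variables do not carry over. Pictures are saved under pics/ and viewed, at most 10 in all, crops included, and the job is handed in when it is done.

Besides the shell and the picture viewer there is one more tool, called after "Request:" by a JSON object that holds its "method" and its "body", one argument or row to a line. carry_out: Moves the arm, as the interface text tells. Its arguments: {"type":"object","properties":{"steps":{"type":"array","items":{"type":"object","properties":{"dx":{"type":"number"},"dy":{"type":"number"},"dz":{"type":"number"},"spin":{"type":"number"},"fingers":{"type":"number"}}}},"newtons":{"type":"number"}},"required":["steps"]}

```bash
mkdir -p pics; ls
python3 - <<'E'
from bench import arm
import cv2,numpy as np
s=arm.observe();print(s)
for n in("scene","top"):
    cv2.imwrite(f"pics/{n}0.png",cv2.cvtColor(arm.capture(n),cv2.COLOR_RGB2BGR))
    print(n,arm.camera_info(n))
print(arm.camera_info("wrist"))
E
```

```text
pics
{'time': 0.0, 'qpos': array([-1.21736557e+00,  5.28290238e-02,  1.40172194e+00, -9.36387912e-06,
        1.68861724e+00, -7.03274853e-02]), 'joint_velocities': array([ 0.00052146, -0.00176556,  0.00018155, -0.00083322, -0.00038785,
       -0.00078078]), 'tau': array([ 3.16934820e-04, -3.81665111e+01, -3.60188234e+01, -5.86631884e-06,
        6.12306845e-03, -2.89279410e-05]), 'tcp_pos': array([ 215.77403803, -478.27493489,  230.47789195]), 'tcp_rot': array([-7.79242855e-04,  9.77637279e-01,  2.10296767e-01, -1.15742651e-04]), 'wrist_force': array([-0.09229804, -0.15685489, -0.37132907]), 'moment': array([0.02503409, 0.02243514, 0.01055481]), 'grip_force': 0.0, 'grip_width': 1.000088558183272}
scene {'mtx': array([[437.90194961,   0.        , 252.84079075],
       [  0.        , 437.90194961, 194.77182291],
       [  0.        ,   0.        ,   1.        ]]), 'R': array([[-0.89672602, -0.44213834, -0.01990304],
       [-0.30683206,  0.6534539 , -0.6919914 ],
       [ 0.31896165, -0.6144198 , -0.72163133]]), 't': array([396.20506772, 248.10296567, 703.72347652])}
top {'mtx': array
[... 173 characters left out ...]
9, -0.99981286,  0.00201448],
       [-0.97514254,  0.01832061, -0.22081981],
       [ 0.22074158, -0.00621304, -0.97531254]]), 't': array([-71.2098388 , 492.00340898, 828.18802468])}
{'mtx': array([[301.73836521,   0.        , 249.60622962],
       [  0.        , 301.73836521, 188.15391123],
       [  0.        ,   0.        ,   1.        ]]), 'hand_eye': array([[-1.20429658e-03, -9.54905376e-01, -2.96907853e-01,
         7.53843050e+01],
       [ 9.99999246e-01, -1.22145299e-03, -1.27728662e-04,
         1.23676053e+00],
       [-2.40690198e-04, -2.96907783e-01,  9.54906127e-01,
        -1.43918840e+02],
       [ 0.00000000e+00,  0.00000000e+00,  0.00000000e+00,
         1.00000000e+00]])}
```

View pics/top0.png

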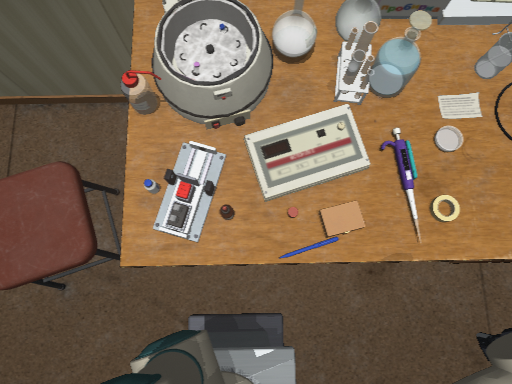

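View pics/scene0.png

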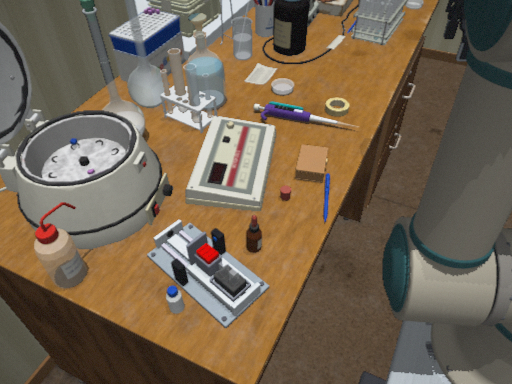

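The top view shows the stage at about (190,190) with the red key near (185,191); the bottle is at (227,212) and the vial at (151,185). I'll enlarge the crop to get the corners.

```bash
cat > h.py <<'E'
import numpy as np,cv2
from bench import arm
def ray(n,px,z,pose=None):
    c=arm.camera_info(n)
    if n=="wrist":
        from scipy.spatial.transform import Rotation as Ro
        q=pose["tcp_rot"];T=np.eye(4);T[:3,:3]=Ro.from_quat([q[1],q[2],q[3],q[0]]).as_matrix();T[:3,3]=pose["tcp_pos"]
        M=T@c["hand_eye"];R=M[:3,:3].T;t=-R@M[:3,3]
    else:R,t=c["R"],c["t"]
    d=R.T@np.linalg.inv(c["mtx"])@np.array([px[0],px[1],1.]);o=-R.T@t
    return o+d*(z-o[2])/d[2]
def red(im):
    h=cv2.cvtColor(im,cv2.COLOR_RGB2HSV)
    return (((h[...,0]<6)|(h[...,0]>174))&(h[...,1]>180)&(h[...,2]>120)).astype(np.uint8)
E
python3 - <<'E'
from h import *
im=cv2.cvtColor(cv2.imread("pics/top0.png"),cv2.COLOR_BGR2RGB)
n,l,st,c=cv2.connectedComponentsWithStats(red(im))
for i in range(1,n):
    if st[i,4]>15: print(st[i],c[i],ray("top",c[i],75))
s=cv2.imread("pics/top0.png")[130:250,140:250]
cv2.imwrite("pics/topc.png",cv2.resize(s,None,fx=5,fy=5,interpolation=cv2.INTER_CUBIC))
E
```

```text
[128  71  23   5  55] [136.          72.45454545] [773.67672162 191.51106057  75.        ]
[122  73  14  12  85] [127.65882353  79.4       ] [756.264296   210.04473448  75.        ]
[177 182  13  16 147] [183.20408163 189.65306122] [490.87826093  75.60566592  75.        ]
```

View pics/topc.png

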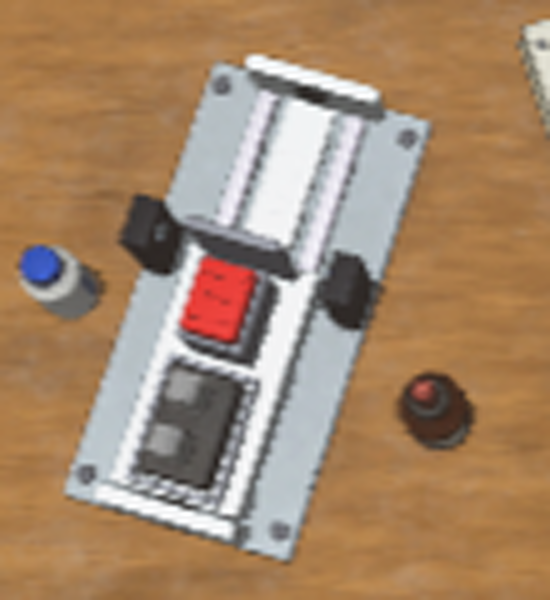

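In the crop, the base corners are at far-left (213,63), far-right (432,120), near-right (290,560) and near-left (66,495). The key is the red patch around (218,299), and the push plate lies just beyond it.

Run:
```python
from h import *
P=[np.array(p)/5+[140,130] for p in [(213,63),(432,120),(290,560),(66,495)]]
W=np.array([ray("top",p,8)[:2] for p in P]);print(W.round(1))
obj=np.array([[110,55],[110,-55],[-110,-55],[-110,55]],float)
M,_=cv2.estimateAffinePartial2D(obj,W);print(M)
a=np.arctan2(M[1,0],M[0,0]);print("yaw",a,"scale",np.hypot(M[0,0],M[1,0]))
c=M[:,2];u=np.array([np.cos(a),np.sin(a)])
k=ray("top",(183.2,189.65),75)[:2]-c
print("centre",c,"key in stage",k@u,k@[-u[1],u[0]])
for n,p,z in(("drop",(425,390),97),("vial",(40,265),58)):
    w=ray("top",np.array(p)/5+[140,130],z)[:2]-c;print(n,w+c,w@u,w@[-u[1],u[0]])
```

```text
[[623.2  91.5]
 [592.3 -14.2]
 [383.1  51.3]
 [414.9 154.6]]
[[ 9.49151667e-01  2.90868724e-01  5.03366936e+02]
 [-2.90868724e-01  9.49151667e-01  7.07935181e+01]]
yaw -0.2973648228580239 scale 0.9927202533923682
centre [503.36693573  70.79351807] key in stage -13.346480553242344 0.9524332572643963
drop [444.58928753 -16.85377899] -30.517202767309094 -101.02257640863183
vial [511.52559705 157.42926778] -17.583828842924238 85.22397460100879
```

Request:
{"method": "carry_out", "body": {
  "steps": [
    {"dx":22,"dy":-21,"fingers":-1},
    {"dx":43,"dy":-40,"fingers":-1},
    {"dx":43,"dy":-40,"fingers":-1},
    {"dx":43,"dy":-40,"fingers":-1},
    {"dx":43,"dy":-40,"fingers":-1},
    {"dx":43,"dy":-40,"fingers":-1},
    {"dx":43,"dy":-40,"fingers":-1},
    {"dx":43,"dy":-40,"fingers":-1},
    {"dx":43,"dy":-40,"fingers":-1},
    {"dx":43,"dy":-40,"fingers":-1}
  ],
  "newtons": 30
}}

```text
invalid input at $.steps[0]: expected keys dx, dy, dz, spin, fingers
```

Request:
{"method": "carry_out", "body": {
  "steps": [
    {"dx":25,"dy":-24,"dz":0,"fingers":-1},
    {"spin":0.18,"dz":10,"fingers":-1},
    {"spin":0.18,"dz":15,"fingers":-1},
    {"spin":0.18,"dz":15,"fingers":-1},
    {"spin":0.18,"dz":15,"fingers":-1},
    {"fingers":-1},
    {"fingers":-1}
  ]
}}

```text
invalid input at $.steps[0]: expected keys dx, dy, dz, spin, fingers
```

Run:
```python
from h import *
s=arm.observe();print(s["time"],s["tcp_pos"],s["tcp_rot"],s["qpos"],s["grip_width"],s["wrist_force"])
im=arm.capture("wrist");np.save("s1.npy",np.r_[s["tcp_pos"],s["tcp_rot"]])
cv2.imwrite("pics/w1.png",cv2.cvtColor(im,cv2.COLOR_RGB2BGR))
n,l,st,c=cv2.connectedComponentsWithStats(red(im))
for i in range(1,n):
    if st[i,4]>100: print(st[i],c[i],ray("wrist",c[i],75,s))
```

```text
0.1 [ 215.81812371 -478.30740196  230.55857575] [-6.85932271e-04  9.77634537e-01  2.10309842e-01 -1.09690016e-04] [-1.21730038e+00  5.27955860e-02  1.40159676e+00 -2.37357431e-05
  1.68858941e+00 -7.02906905e-02] 1.0000871523748356 [ 1.53577051 -0.33209745 -0.37198589]
```

View pics/w1.png

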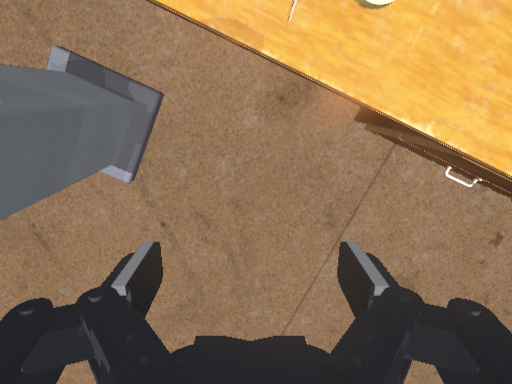

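Both moves were refused because every row needs all five keys, so the picture only shows the start pose, with the open fingers at the bottom of the image. I'll send them again with full rows.

Request:
{"method": "carry_out", "body": {
  "steps": [
    {"dx":22,"dy":-21,"dz":0,"spin":0,"fingers":-1},
    {"dx":43,"dy":-40,"dz":0,"spin":0,"fingers":-1},
    {"dx":43,"dy":-40,"dz":0,"spin":0,"fingers":-1},
    {"dx":43,"dy":-40,"dz":0,"spin":0,"fingers":-1},
    {"dx":43,"dy":-40,"dz":0,"spin":0,"fingers":-1},
    {"dx":43,"dy":-40,"dz":0,"spin":0,"fingers":-1},
    {"dx":43,"dy":-40,"dz":0,"spin":0,"fingers":-1},
    {"dx":43,"dy":-40,"dz":0,"spin":0,"fingers":-1},
    {"dx":43,"dy":-40,"dz":0,"spin":0,"fingers":-1},
    {"dx":43,"dy":-40,"dz":0,"spin":0,"fingers":-1}
  ],
  "newtons": 30
}}

```text
time: 1.4
tcp_pos: [432.4, 38.9, 231.3]
tcp_rot: [0.0, 0.978, 0.21, 0.0]
wrist_force: [0.6, -0.9, 0.2]
grip_width: 0.001
grip_force: 0.0
```

Request:
{"method": "carry_out", "body": {
  "steps": [
    {"dx":25,"dy":-24,"dz":0,"spin":0,"fingers":-1},
    {"dx":0,"dy":0,"dz":10,"spin":0.18,"fingers":-1},
    {"dx":0,"dy":0,"dz":15,"spin":0.18,"fingers":-1},
    {"dx":0,"dy":0,"dz":15,"spin":0.18,"fingers":-1},
    {"dx":0,"dy":0,"dz":15,"spin":0.18,"fingers":-1},
    {"dx":0,"dy":0,"dz":0,"spin":0,"fingers":-1},
    {"dx":0,"dy":0,"dz":0,"spin":0,"fingers":-1}
  ]
}}

```text
time: 2.28
tcp_pos: [445.2, 69.1, 176.9]
tcp_rot: [-0.0, 0.989, -0.146, 0.0]
wrist_force: [0.5, -0.0, 0.6]
grip_width: 0.002
grip_force: 0.0
```

Run:
```python
from h import *
s=arm.observe();print(s["time"],s["tcp_pos"],s["tcp_rot"],s["qpos"],s["grip_width"],s["wrist_force"])
im=arm.capture("wrist");np.save("s1.npy",np.r_[s["tcp_pos"],s["tcp_rot"]])
cv2.imwrite("pics/w2.png",cv2.cvtColor(im,cv2.COLOR_RGB2BGR))
n,l,st,c=cv2.connectedComponentsWithStats(red(im))
for i in range(1,n):
    if st[i,4]>100: print(st[i],c[i],ray("wrist",c[i],75,s))
```

```text
2.275 [445.18361869  69.06902443 176.87410355] [-2.75697948e-05  9.89304997e-01 -1.45861229e-01  3.50938158e-04] [ 7.19823436e-02 -1.39200079e-01  1.69472955e+00 -9.82308880e-05
  1.58536603e+00  1.93554414e+00] 0.0015157496012915754 [ 0.52307047 -0.02105648  0.59750235]
[210 118  29  16 260] [221.04615385 122.6       ] [503.95641807  73.9202289   75.        ]
```

View pics/w2.png

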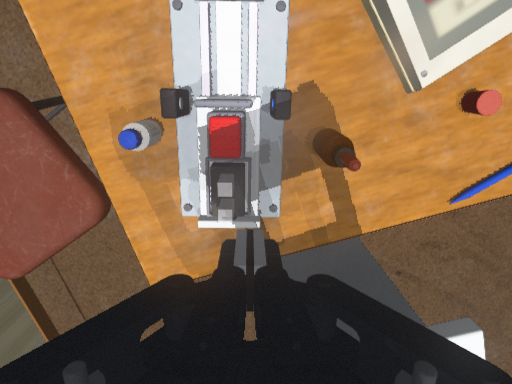

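The wrist view shows the key spanning about (208–243, 117–159), the push plate at row ~103, the posts at (175,103) and (281,104), and the shut fingertips near (250,235). The red mask was too tight, so I'll use the full key.

Run:
```python
from h import *
v=np.load("s1.npy");s=dict(tcp_pos=v[:3],tcp_rot=v[3:])
im=cv2.cvtColor(cv2.imread("pics/w2.png"),cv2.COLOR_BGR2RGB)
h=cv2.cvtColor(im,cv2.COLOR_RGB2HSV)
m=(((h[...,0]<8)|(h[...,0]>172))&(h[...,1]>150)&(h[...,2]>185)).astype(np.uint8);m[:, :195]=0;m[:,260:]=0
r=cv2.minAreaRect(cv2.findNonZero(m));print(r)
B=np.array([ray("wrist",p,75,s)[:2] for p in cv2.boxPoints(r)]);print(B.round(1))
k=B.mean(0);print("key",k)
e=[B[(i+1)%4]-B[i] for i in range(4)];print([(np.linalg.norm(x),np.arctan2(x[1],x[0])) for x in e])
# stage line: base left/right edges at z=8
for a,b in(((172,10),(181.5,215)),((288,10),(279,215))):
    A=ray("wrist",a,8,s)-0;C=ray("wrist",b,8,s);d=A-C;print("edge yaw",np.arctan2(d[1],d[0]),A,C)
x=np.array([np.cos(-.2927),np.sin(-.2927)]);q=s["tcp_rot"];ya=2*np.arctan2(q[2],q[1]);print("tool yaw",ya)
for ang in(ya,):
    u=np.array([np.cos(ang),np.sin(ang)]);w=np.array([np.sin(ang),-np.cos(ang)]);d=k-s["tcp_pos"][:2];print("key in tool",d@u,d@w)
```

```text
((221.97337341308594, 120.63609313964844), (14.384617805480957, 31.615388870239258), 67.38013458251953)
[[509.6  85.8]
 [511.8  60.7]
 [500.8  59.6]
 [498.4  85. ]]
key [505.15809572  72.79633892]
[(np.float64(25.21462035891937), np.float64(-1.4838422476418396)), (np.float64(11.09799385355113), np.float64(-3.041958366280497)), (np.float64(25.53895839602534), np.float64(1.6628486728564522)), (np.float64(11.228801475972844), np.float64(0.07063059453995556))]
edge yaw -0.3176804349298894 [609.38657451  92.48764432   8.        ] [417.00233676 155.74686775   8.        ]
edge yaw -0.3059354275597838 [578.56789173  -9.38461042   8.        ] [385.43846433  51.61564192   8.        ]
tool yaw -0.2927669301754665
key in tool 56.34679060784332 -20.87749879104668
```

Run:
```python
from h import *
v=np.load("s1.npy");s=dict(tcp_pos=v[:3],tcp_rot=v[3:])
im=cv2.cvtColor(cv2.imread("pics/w2.png"),cv2.COLOR_BGR2RGB).astype(int)
m=((im[...,0]>120)&(im[...,0]>2.2*im[...,1])&(im[...,0]>2.2*im[...,2])).astype(np.uint8);m[:, :195]=0;m[:,260:]=0;m[:105]=0;m[170:]=0
r=cv2.minAreaRect(cv2.findNonZero(m));print(r)
B=np.array([ray("wrist",p,75,s)[:2] for p in cv2.boxPoints(r)]);print(B.round(1));k=B.mean(0)
e=[B[(i+1)%4]-B[i] for i in range(4)];print([(np.linalg.norm(x),np.arctan2(x[1],x[0])) for x in e])
ya=-.2928;u=np.array([np.cos(ya),np.sin(ya)]);w=np.array([u[1],-u[0]]);d=k-s["tcp_pos"][:2];print("key",k,"in tool",d@u,d@w)
```

```text
((224.0, 136.5), (41.0, 30.0), 90.0)
[[511.6  81.4]
 [504.7  58.6]
 [473.2  68.5]
 [480.4  92.3]]
[(np.float64(23.82034854234504), np.float64(-1.8648205371391553)), (np.float64(33.02915051143863), np.float64(2.8372263883210183)), (np.float64(24.79146058245754), np.float64(1.2766592855799028)), (np.float64(33.05066579435142), np.float64(-0.33375231939077604))]
key [492.47034772  75.22921809] in tool 43.49613755281079 -19.546578869562573
```

Request:
{"method": "carry_out", "body": {
  "steps": [
    {"dx":25,"dy":-10,"dz":0,"spin":0.01,"fingers":-1},
    {"dx":26,"dy":-9.5,"dz":0,"spin":0,"fingers":-1},
    {"dx":0,"dy":0,"dz":30,"spin":0,"fingers":-1},
    {"dx":0,"dy":0,"dz":35,"spin":0,"fingers":-1},
    {"dx":0,"dy":0,"dz":15,"spin":0,"fingers":-1},
    {"dx":0,"dy":0,"dz":0,"spin":0,"fingers":-1},
    {"dx":0,"dy":0,"dz":0,"spin":0,"fingers":-1}
  ]
}}

```text
time: 3.2
tcp_pos: [500.4, 72.7, 98.0]
tcp_rot: [-0.0, 0.988, -0.152, 0.001]
wrist_force: [0.1, -0.1, 0.4]
grip_width: -0.001
grip_force: 0.0
```

Run:
```python
from h import *
s=arm.observe();print(s["time"],s["tcp_pos"],s["tcp_rot"],s["wrist_force"])
a=arm.capture("wrist");b=arm.capture("scene")[200:330,130:280]
b=cv2.resize(b,None,fx=3,fy=3,interpolation=cv2.INTER_CUBIC)[:384]
a=a[:, 100:400]
cv2.imwrite("pics/w3.png",cv2.cvtColor(np.hstack([a,b[:384]]),cv2.COLOR_RGB2BGR))
```

```text
3.2 [500.3969971   72.66389373  98.04887705] [-2.96158158e-04  9.88338206e-01 -1.52268284e-01  1.36849622e-03] [ 0.13609008 -0.14419643  0.44306058]
```

View pics/w3.png

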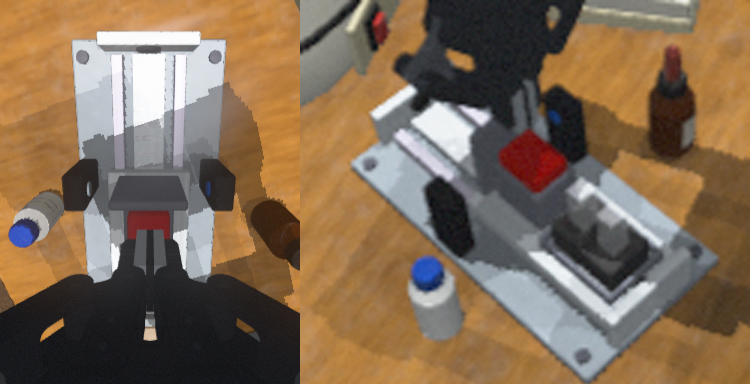

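The wrist view shows the fingers centred on the key (column ~150 in the crop, key 128–170), with the plate ahead and the block clear behind. I'll descend.

Request:
{"method": "carry_out", "body": {
  "steps": [
    {"dx":0,"dy":0,"dz":10,"spin":0,"fingers":-1},
    {"dx":0,"dy":0,"dz":8,"spin":0,"fingers":-1},
    {"dx":0,"dy":0,"dz":3,"spin":0,"fingers":-1},
    {"dx":0,"dy":0,"dz":2,"spin":0,"fingers":-1},
    {"dx":0,"dy":0,"dz":0,"spin":0,"fingers":-1}
  ]
}}

```text
time: 3.92
tcp_pos: [499.7, 72.3, 73.7]
tcp_rot: [0.0, 0.988, -0.153, 0.0]
wrist_force: [-1.1, -1.9, 4.4]
grip_width: 0.004
grip_force: 2.1
```

Request:
{"method": "carry_out", "body": {
  "steps": [
    {"dx":0,"dy":0,"dz":2,"spin":0,"fingers":-1},
    {"dx":0,"dy":0,"dz":2,"spin":0,"fingers":-1},
    {"dx":0,"dy":0,"dz":1,"spin":0,"fingers":-1},
    {"dx":0,"dy":0,"dz":0,"spin":0,"fingers":-1}
  ]
}}

```text
time: 4.42
tcp_pos: [500.1, 72.3, 69.0]
tcp_rot: [0.0, 0.988, -0.153, 0.001]
wrist_force: [-1.2, -2.0, 7.1]
grip_width: 0.003
grip_force: 3.4
```

Request:
{"method": "carry_out", "body": {
  "steps": [
    {"dx":0,"dy":0,"dz":1,"spin":0,"fingers":-1},
    {"dx":0,"dy":0,"dz":0,"spin":0,"fingers":-1}
  ]
}}

```text
time: 4.68
tcp_pos: [500.7, 72.2, 69.0]
tcp_rot: [0.0, 0.988, -0.153, 0.002]
wrist_force: [-1.2, -3.7, 11.0]
grip_width: -0.001
grip_force: 5.6
```

Key bottomed (force rises, z stays at 69). I'll push along the rail.

Request:
{"method": "carry_out", "body": {
  "steps": [
    {"dx":2,"dy":0,"dz":0,"spin":0,"fingers":-1},
    {"dx":2,"dy":0,"dz":0,"spin":0,"fingers":-1},
    {"dx":3,"dy":0,"dz":0,"spin":0,"fingers":-1},
    {"dx":4,"dy":0,"dz":0,"spin":0,"fingers":-1},
    {"dx":4,"dy":0,"dz":0,"spin":0,"fingers":-1},
    {"dx":4,"dy":0,"dz":0,"spin":0,"fingers":-1},
    {"dx":4,"dy":0,"dz":0,"spin":0,"fingers":-1}
  ]
}}

```text
time: 5.55
tcp_pos: [522.6, 65.2, 69.0]
tcp_rot: [0.0, 0.988, -0.153, 0.002]
wrist_force: [-2.0, -3.6, 10.9]
grip_width: 0.003
grip_force: 5.6
```

Request:
{"method": "carry_out", "body": {
  "steps": [
    {"dx":5,"dy":0,"dz":0,"spin":0,"fingers":-1},
    {"dx":5,"dy":0,"dz":0,"spin":0,"fingers":-1},
    {"dx":5,"dy":0,"dz":0,"spin":0,"fingers":-1},
    {"dx":5,"dy":0,"dz":0,"spin":0,"fingers":-1},
    {"dx":5,"dy":0,"dz":0,"spin":0,"fingers":-1},
    {"dx":5,"dy":0,"dz":0,"spin":0,"fingers":-1},
    {"dx":5,"dy":0,"dz":0,"spin":0,"fingers":-1},
    {"dx":5,"dy":0,"dz":0,"spin":0,"fingers":-1},
    {"dx":5,"dy":0,"dz":0,"spin":0,"fingers":-1}
  ]
}}

```text
time: 6.68
tcp_pos: [565.5, 51.7, 69.0]
tcp_rot: [0.0, 0.988, -0.153, 0.002]
wrist_force: [-2.2, -3.1, 11.4]
grip_width: 0.005
grip_force: 5.3
```

Request:
{"method": "carry_out", "body": {
  "steps": [
    {"dx":4,"dy":0,"dz":0,"spin":0,"fingers":-1},
    {"dx":4,"dy":0,"dz":0,"spin":0,"fingers":-1},
    {"dx":3,"dy":0,"dz":0,"spin":0,"fingers":-1},
    {"dx":2,"dy":0,"dz":0,"spin":0,"fingers":-1},
    {"dx":2,"dy":0,"dz":0,"spin":0,"fingers":-1},
    {"dx":0,"dy":0,"dz":0,"spin":0,"fingers":-1}
  ]
}}

```text
time: 7.42
tcp_pos: [578.1, 48.2, 68.8]
tcp_rot: [-0.0, 0.988, -0.152, -0.001]
wrist_force: [-10.2, 0.3, 15.6]
grip_width: -0.001
grip_force: 7.6
```

Request:
{"method": "carry_out", "body": {
  "steps": [
    {"dx":2,"dy":0,"dz":0,"spin":0,"fingers":-1},
    {"dx":2,"dy":0,"dz":0,"spin":0,"fingers":-1},
    {"dx":0,"dy":0,"dz":0,"spin":0,"fingers":-1},
    {"dx":0,"dy":0,"dz":0,"spin":0,"fingers":-1}
  ]
}}

```text
time: 7.92
tcp_pos: [580.3, 47.7, 68.8]
tcp_rot: [-0.001, 0.988, -0.152, -0.003]
wrist_force: [-19.2, 4.2, 20.1]
grip_width: -0.0
grip_force: 11.9
```

Run:
```python
from h import *
s=arm.observe();print(s["time"],s["tcp_pos"],s["wrist_force"])
a=arm.capture("wrist")[:,100:400];b=arm.capture("scene")[200:328,130:280]
b=cv2.resize(b,None,fx=3,fy=3,interpolation=cv2.INTER_CUBIC)
cv2.imwrite("pics/w4.png",cv2.cvtColor(np.hstack([a,b]),cv2.COLOR_RGB2BGR))
```

```text
7.925 [580.34406985  47.74753575  68.77174613] [-19.22106684   4.2385515   20.08798106]
```

View pics/w4.png

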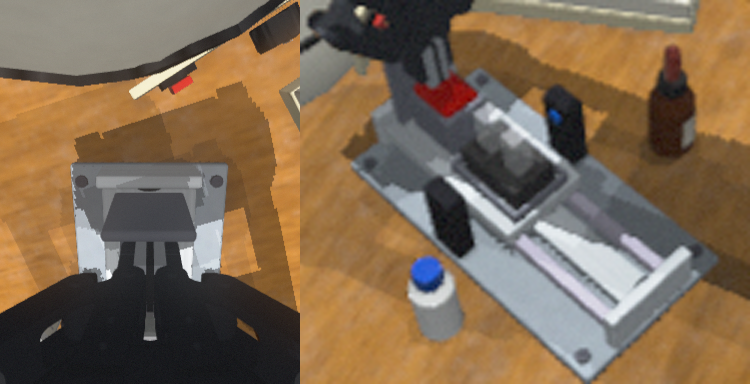

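The station view shows the block centred between the posts and the shuttle against the far stop, with the force rising to 20 N at the end of an 83 mm stroke. I'll add a small nudge to confirm, then lift while still bearing lightly forward so that the shuttle isn't dragged back.

Request:
{"method": "carry_out", "body": {
  "steps": [
    {"dx":2,"dy":0,"dz":0,"spin":0,"fingers":-1},
    {"dx":0,"dy":0,"dz":0,"spin":0,"fingers":-1},
    {"dx":0,"dy":0,"dz":0,"spin":0,"fingers":-1}
  ]
}}

```text
time: 8.4
tcp_pos: [580.5, 47.7, 68.7]
tcp_rot: [-0.001, 0.988, -0.152, -0.005]
wrist_force: [-29.3, 4.8, 26.2]
grip_width: -0.003
grip_force: 17.6
```

Request:
{"method": "carry_out", "body": {
  "steps": [
    {"dx":-2,"dy":0,"dz":0,"spin":0,"fingers":-1},
    {"dx":-1,"dy":0,"dz":-1,"spin":0,"fingers":-1},
    {"dx":0,"dy":0,"dz":-2,"spin":0,"fingers":-1},
    {"dx":0,"dy":0,"dz":-2,"spin":0,"fingers":-1},
    {"dx":0,"dy":0,"dz":-2,"spin":0,"fingers":-1},
    {"dx":0,"dy":0,"dz":-2,"spin":0,"fingers":-1},
    {"dx":0,"dy":0,"dz":0,"spin":0,"fingers":-1}
  ]
}}

```text
time: 9.28
tcp_pos: [580.2, 47.6, 75.3]
tcp_rot: [-0.0, 0.988, -0.152, -0.002]
wrist_force: [-6.6, 3.3, 2.2]
grip_width: -0.0
grip_force: 3.1
```

Request:
{"method": "carry_out", "body": {
  "steps": [
    {"dx":0,"dy":0,"dz":-3,"spin":0,"fingers":-1},
    {"dx":-4,"dy":0,"dz":-1,"spin":0,"fingers":-1},
    {"dx":0,"dy":0,"dz":-4,"spin":0,"fingers":-1},
    {"dx":0,"dy":0,"dz":-15,"spin":0,"fingers":-1},
    {"dx":0,"dy":0,"dz":-40,"spin":0,"fingers":-1},
    {"dx":0,"dy":0,"dz":-40,"spin":0,"fingers":-1},
    {"dx":-40,"dy":0,"dz":-20,"spin":0,"fingers":-1},
    {"dx":-40,"dy":0,"dz":0,"spin":0,"fingers":-1},
    {"dx":0,"dy":0,"dz":0,"spin":0,"fingers":-1},
    {"dx":0,"dy":0,"dz":0,"spin":0,"fingers":-1}
  ]
}}

```text
time: 10.52
tcp_pos: [502.1, 71.8, 200.4]
tcp_rot: [-0.0, 0.988, -0.153, 0.001]
wrist_force: [-0.4, -0.9, -0.0]
grip_width: 0.002
grip_force: 0.0
```

Run:
```python
from h import *
s=arm.observe();print(s["time"],s["tcp_pos"],s["wrist_force"])
a=arm.capture("wrist")[:,100:400];b=arm.capture("scene")[200:328,130:280]
b=cv2.resize(b,None,fx=3,fy=3,interpolation=cv2.INTER_CUBIC)
cv2.imwrite("pics/w5.png",cv2.cvtColor(np.hstack([a,b]),cv2.COLOR_RGB2BGR))
```

```text
10.525 [502.06593462  71.82078037 200.44191785] [-0.428558   -0.9395334  -0.00450631]
```

View pics/w5.png

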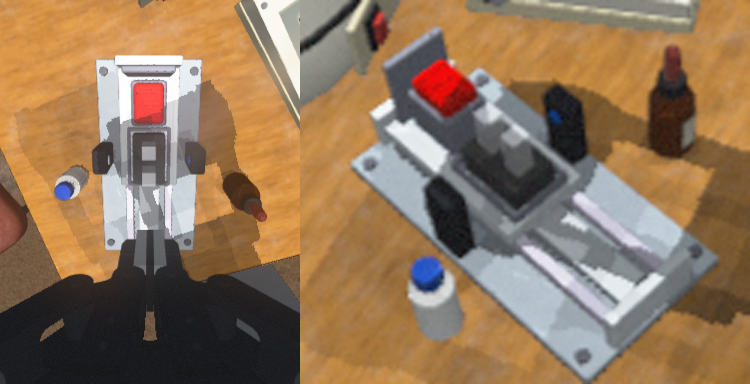

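The picture shows the key up at (148,103), the shuttle against the far stop and the block upright between the posts. The bottle and vial are where they were, and the arm is clear.

```bash
python3 -c "
from bench import arm
print(arm.sign_off())"
```

```text
the job is handed in; nothing more can be done
None
```

I handed the job in at about 10.6 s: the shuttle was pushed to the far stop with the key held down, the key sprang up, the cuvette block stands upright between the posts, and the arm is clear. The result was not reported.

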